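# Size a dilator on the sprung gauge plate

## Robot

A 6-joint arm with a two-finger parallel gripper is mounted at the origin on the work surface. World frame = base frame: x ahead of the robot, y to its left, z up, the work surface at z = 0. Lengths are in m, angles in rad, forces in N, time in s.
With the tool pointing down it reaches from about 0.275 to 0.825 m from the base axis. Payload 4.9 kg.
Tool frame: the origin (TCP) lies midway between the tips of the shut fingers; the grasp point (between the pads) lies 19 mm behind it (bot.grip_depth is the distance from the TCP to the grasp point, in m); z points along the fingers, y is the line along which they close (so a half turn about z gives the same grasp; the last joint's range is limited). The gripper opens to 85 mm and grips with 20 to 120 N. Pads are 22 mm wide; open, the fingers measure 114 mm over their backs; the gripper's body (76 mm by 85 mm) begins 54 mm behind the grasp point. The pads swing forward as they close: fully open they stand 13 mm farther back than shut.
Start: joints at [1.128, 0.326, -0.193, 1.052, 0, 1.437], TCP at [0.167, 0.524, 0.231] pointing down, gripper open.
Joint ranges: [-2.65, 2.65], [-0.97, 1.79], [-1.3, 1.35], [-1.93, 2.1], [-1.47, 1.37], [-3.14, 3.14]. Speed limits (rad/s): [2.57, 2.57, 3.14, 3.14, 3.14, 3.14].

## Interface

Orientations are given as a unit quaternion [w, x, y, z].
In Python, from cell import bot gives the robot as it stands. Calls block until the motion is done:
- bot.move_pose(position, orientation): joint-space move of the TCP to a pose.
- bot.move_linear(position, speed=0.15, rotation=None, until_force=None): straight line of the TCP; rotation=None keeps the orientation; speed is the mean speed in m/s. With until_force (N) it stops when the force on the tool has changed by that much, and returns True; else False.
- bot.goto_joints(angles): joint-space move.
- bot.set_gripper(opening, grasp_force=None): opening from 0.0 (shut) to 1.0 (fully open); grasp_force is the grip in N (None keeps the last); returns when the fingers have stopped.
- bot.wait(seconds).
- bot.solve_ik(position, orientation): joint angles nearest the present ones, or None.
- bot.camera(name): name is "side" or "top" or "wrist"; returns the picture (420x560x3 uint8, red, green, blue); there is no depth.
- bot.calibration(name): a dict with "mtx" (3x3 intrinsics, pixels), "extrinsics" (4x4, takes a point from world to camera coordinates); the wrist camera has in their place "hand_eye" (4x4, takes a point from camera to tool coordinates, whose origin is the TCP and whose axes are the flange's). Camera axes: x right, y down, z forward; pixel columns grow to the right and rows downward; lengths in m; the calibration is good to about 2 mm. A picture is of the moment at which its call begins: read the wrist's pose just before it. calibration takes no time and is no camera call.
A pose or a line that the arm cannot do raises bot.PlanningError and nothing moves.
- bot.close_job(): hands the job in; it is judged then, once.
Trained networks look in the newest picture that a camera, given by its name, has taken for a name from the list of things; names that differ only in an ending like _2 or _b are one class to them, and where a whole thing is asked for, a point or a joint stands for the part that bears it (a point fixed in the world has none). Each returns a list of dicts, best first, with "confidence" (0 to 1); they miss things now and then, are a little off and sometimes report something else, mostly with a low value. They report only what shows in the picture. A call takes as long as a camera call. They do not tell look-alikes from the thing itself.
- bot.search_frame(camera, thing): "bbox" ([left, top, width, height] in pixels, round what is visible of it).
Readings, each from a call of its own:
- bot.read_clock(): time.
- bot.read_joint_positions(): joint angles.
- bot.read_joint_vel(): joint speeds.
- bot.read_joint_efforts(): joint torques, N m.
- bot.read_position(): TCP position.
- bot.read_tool_rot(): TCP orientation.
- bot.read_ft_force(): force on the tool from outside, world axes, zero at the start.
- bot.read_moment(): the same for the moment, N m.
- bot.read_gripper_width(): opening from 0.0 (shut) to 1.0 (fully open).
- bot.read_finger_force(): force on a finger pad.
Only numpy, scipy, OpenCV 4.12 (cv2) and the standard library are available. Lean on these libraries where they do the work, as an engineer would, in place of code of your own. Each camera call takes 0.05 s, during which the arm holds its last target. There are 200 camera calls.

## Task

Take the dilator rod that stands alone in the single holder and find its size on the hole gauge: working along the row from the narrower holes to the wider, press it upright and lightly on each, feel whether it stops, and step on until one hole lets it pass cleanly. Leave it standing upright in that first hole that passes it, fully down on the gauge's foot, let go. Never force it in a hole, don't put it through a looser hole, and leave the other rods and things on the table alone.

Things in the scene. Friction and masses are not known exactly. Their poses are not given: they have to be found in the camera images.
- rod_a: Steel dilator rod, one of three, 120 mm long, upright, about 0.15 kg; origin at its foot's centre, z up along it. Shaft 0 to 76 mm above the foot, 12 to 21 mm thick (differs, not known), foot edge bevelled 2 mm at 45 degrees; round black handle 18 mm thick from 76 to 120 mm, the same on all. Any one of the three starts in the single holder, the others in the rack.
- rod_b: Steel dilator rod, one of three, 120 mm long, upright, about 0.15 kg; origin at its foot's centre, z up along it. Shaft 0 to 76 mm above the foot, 12 to 21 mm thick (differs, not known), foot edge bevelled 2 mm at 45 degrees; round black handle 18 mm thick from 76 to 120 mm, the same on all. Any one of the three starts in the single holder, the others in the rack.
- rod_c: Steel dilator rod, one of three, 120 mm long, upright, about 0.15 kg; origin at its foot's centre, z up along it. Shaft 0 to 76 mm above the foot, 12 to 21 mm thick (differs, not known), foot edge bevelled 2 mm at 45 degrees; round black handle 18 mm thick from 76 to 120 mm, the same on all. Any one of the three starts in the single holder, the others in the rack.
- gauge: Gauge, fixed. Steel foot 64 x 150 x 8 mm; hole plate 44 x 137 x 12 mm, its top 48 mm above the table. Origin on the table under its centre; y runs along the row, hole 0 to hole 3. The plate is sprung: it gives straight down from about 1 N, 1.2 N per mm, solid after 8 mm. A rod that stops enters under 3 mm; one that passes goes 40 mm below the plate top, to the foot.
- hole0 (a point): Centre of the mouth (top face) of gauge hole 0, 11 mm across, z up. Holes 0, 1, 2, 3 are 11, 14.5, 18 and 21.5 mm across, in one row 32 mm apart along the gauge.
- hole1 (a point): Centre of the mouth (top face) of gauge hole 1, 14.5 mm across, z up. Holes 0, 1, 2, 3 are 11, 14.5, 18 and 21.5 mm across, in one row 32 mm apart along the gauge.
- hole2 (a point): Centre of the mouth (top face) of gauge hole 2, 18 mm across, z up. Holes 0, 1, 2, 3 are 11, 14.5, 18 and 21.5 mm across, in one row 32 mm apart along the gauge.
- hole3 (a point): Centre of the mouth (top face) of gauge hole 3, 21.5 mm across, z up. Holes 0, 1, 2, 3 are 11, 14.5, 18 and 21.5 mm across, in one row 32 mm apart along the gauge.
- socket (a point): Floor centre of the socket in the single holder, a fixed white block 60 x 60 x 30 mm; the socket is 26 mm wide, 20 mm deep, its floor 10 mm above the table. The rod to size stands on it.
- rack: The rack, a fixed white block 60 x 150 x 30 mm with two such sockets, 90 mm apart along its y, for the other two rods. Origin on the table under its centre.
- bottle: White bottle with a red cap, 42 mm wide, 120 mm tall; origin under its centre. Bystander.
- canister: Steel canister with lid, 94 mm wide, 132 mm tall; origin under its centre. Bystander.
- dish: Steel kidney dish about 120 x 200 x 44 mm; origin on the table near its middle. Bystander.
There are look-alikes about, which are no part of the job. Leave any orange look-alike of the rod_a alone. What is shaped like the rod_b but yellow is not meant.

How it is judged:
On the way, in this order (a step that is already met when the one before it is completed fails the run):
1. a rod is lifted clear of its socket (height (world z) of any of rod_a, rod_b, rod_c above 0.04 m), for 0.1 s.
2. held upright, it is pressed (over 1 N) on the hole next narrower than the one that passes it, and is stopped there (((horizontal distance between rod_a and hole0 below 0.006 m and z of rod_a in the frame of hole0 below 0.002 m and contact force between rod_a and gauge above 1 N and angle between rod_a's own z axis and vertical below 0.2 rad) or (horizontal distance between rod_b and hole1 below 0.006 m and z of rod_b in the frame of hole1 below 0.002 m and contact force between rod_b and gauge above 1 N and angle between rod_b's own z axis and vertical below 0.2 rad) or (horizontal distance between rod_c and hole2 below 0.006 m and z of rod_c in the frame of hole2 below 0.002 m and contact force between rod_c and gauge above 1 N and angle between rod_c's own z axis and vertical below 0.2 rad))), for 0.1 s.
At the end, for the whole second after the job is handed in: The rod from the holder stands at rest in the narrowest hole it passes, foot at least 36 mm below the plate top and within 8 mm of the hole centre, within 0.2 rad of upright; the other two rods are within 15 mm of where they were, upright within 0.3 rad; the holder is empty ((((horizontal distance between rod_a and hole1 below 0.008 m and z of rod_a in the frame of hole1 below -0.036 m) and angle between rod_a's own z axis and vertical below 0.2 rad and linear speed of rod_a below 0.02 m/s and distance of each of rod_b, rod_c from where it was at the start of the episode below 0.015 m and angle between each of rod_b, rod_c's own z axis and vertical below 0.3 rad and horizontal distance between each of rod_b, rod_c and socket above 0.05 m) or ((horizontal distance between rod_b and hole2 below 0.008 m and z of rod_b in the frame of hole2 below -0.036 m) and angle between rod_b's own z axis and vertical below 0.2 rad and linear speed of rod_b below 0.02 m/s and distance of each of rod_a, rod_c from where it was at the start of the episode below 0.015 m and angle between each of rod_a, rod_c's own z axis and vertical below 0.3 rad and horizontal distance between each of rod_a, rod_c and socket above 0.05 m) or ((horizontal distance between rod_c and hole3 below 0.008 m and z of rod_c in the frame of hole3 below -0.036 m) and angle between rod_c's own z axis and vertical below 0.2 rad and linear speed of rod_c below 0.02 m/s and distance of each of rod_a, rod_b from where it was at the start of the episode below 0.015 m and angle between each of rod_a, rod_b's own z axis and vertical below 0.3 rad and horizontal distance between each of rod_a, rod_b and socket above 0.05 m))); the robot touches nothing.
It fails at once if a rod is forced: over 25 N between a rod and the gauge (contact force between any of rod_a, rod_b, rod_c and gauge above 25 N).
It fails at once if a rod is put more than 8 mm through a hole wider than the narrowest that passes it ((horizontal distance between rod_a and hole2 below 0.008 m and z of rod_a in the frame of hole2 below -0.008 m) or (horizontal distance between rod_a and hole3 below 0.008 m and z of rod_a in the frame of hole3 below -0.008 m) or (horizontal distance between rod_b and hole3 below 0.008 m and z of rod_b in the frame of hole3 below -0.008 m)).
It fails at once if the bottle, canister or dish is shifted by more than 20 mm (distance of any of bottle, canister, dish from where it was at the start of the episode above 0.02 m).
It also fails if it takes over 54 s, if anything falls off the work surface, if the arm or the gripper's body presses on something with over 40 N, if the wrist force passes 120 N, or if a joint passes its speed limit or range.

## Working session

There is one attempt and no reset: what is moved stays moved. The work goes in short steps, each a Python script; the robot and the scene stay as the last script left them, time stands still between calls to the robot, and variables do not carry over. Pictures are saved under pics/ and viewed, at most 10 in all, crops included, and the job is handed in when it is done.

```bash
mkdir -p pics; python3 - <<'E'
from cell import bot
import cv2,numpy as np
for n in ("top","side"):
    im=bot.camera(n); cv2.imwrite(f"pics/{n}0.png",cv2.resize(im[:,:,::-1],(784,588)))
    np.save(f"pics/{n}0.npy",im)
    c=bot.calibration(n); print(n,np.round(c["mtx"],1).tolist(),np.round(c["extrinsics"],4).tolist())
    for t in ("rod_a","gauge","socket","rack","hole0"):
        print(t,[(r["bbox"],round(r["confidence"],2)) for r in bot.search_frame(n,t)[:5]])
print(bot.calibration("wrist"),bot.read_tool_rot(),bot.read_clock())
E
```

```text
top [[476.1, 0.0, 286.9], [0.0, 476.1, 204.3], [0.0, 0.0, 1.0]] [[0.0129, -0.9999, -0.0087, 0.0275], [-0.9856, -0.0112, -0.1688, 0.6049], [0.1687, 0.0107, -0.9856, 1.4805], [0.0, 0.0, 0.0, 1.0]]
rod_a [([145.6, 220.5, 12.4, 5.8], 0.6), ([150.6, 199.1, 13.1, 8.0], 0.57), ([242.1, 213.3, 5.4, 9.4], 0.55), ([165.2, 255.4, 13.6, 12.0], 0.55), ([196.2, 226.6, 11.6, 6.5], 0.4)]
gauge [([307.0, 224.2, 47.6, 25.1], 0.67), ([312.5, 227.3, 43.6, 16.7], 0.17)]
socket [([233.0, 207.3, 25.5, 26.7], 0.58), ([146.7, 220.7, 12.0, 7.3], 0.52)]
rack [([144.4, 214.1, 50.3, 34.4], 0.87)]
hole0 [([308.8, 226.4, 41.8, 17.9], 0.78)]
side [[425.5, 0.0, 272.2], [0.0, 425.5, 210.1], [0.0, 0.0, 1.0]] [[-0.9159, -0.4012, 0.0104, 0.5494], [-0.252, 0.5547, -0.793, 0.1868], [0.3124, -0.7289, -0.6092, 1.208], [0.0, 0.0, 0.0, 1.0]]
rod_a [([216.2, 297.0, 8.8, 39.8], 0.81), ([274.2, 296.9, 11.2, 34.4], 0.77), ([192.1, 288.1, 9.0, 37.9], 0.76), ([241.3, 276.5, 10.6, 32.3], 0.74), ([261.5, 222.8, 6.5, 28.2], 0.71)]
gauge [([296.5, 184.8, 24.8, 38.3], 0.72), ([216.5, 298.9, 10.1, 36.9], 0.68), ([253.2, 244.7, 27.3, 24.7], 0.31)]
socket [([254.4, 243.4, 25.2, 25.9], 0.94), ([261.4, 220.4, 6.6, 32.3], 0.6)]
rack [([201.5, 301.2, 63.3, 52.6], 0.81), ([253.9, 245.6, 24.9, 23.6], 0.71)]
hole0 [([301.1, 190.1, 20.8, 26.3], 0.63)]
{'mtx': array([[367.28727254,   0.        , 287.96158987],
       [  0.        , 367.28727254, 207.64772548],
       [  0.        ,   0.        ,   1.        ]]), 'hand_eye': array([[ 1.45953609e-03, -9.61136017e-01, -2.76071415e-01,
         7.00722689e-02],
       [ 9.99998602e-01,  1.62811943e-03, -3.81459902e-04,
         7.97833611e-04],
       [ 8.16112088e-04, -2.76070472e-01,  9.61137050e-01,
        -1.41882158e-01],
       [ 0.00000000e+00,  0.00000000e+00,  0.00000000e+00,
         1.00000000e+00]])} [2.23884681e-06 1.53798641e-01 9.88102210e-01 1.75341117e-05] 0.6
```

View pics/top0.png

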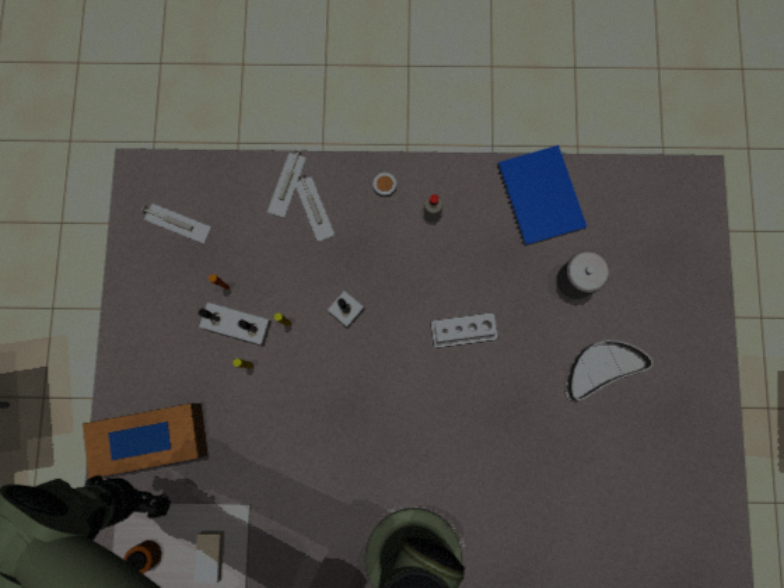

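View pics/side0.png

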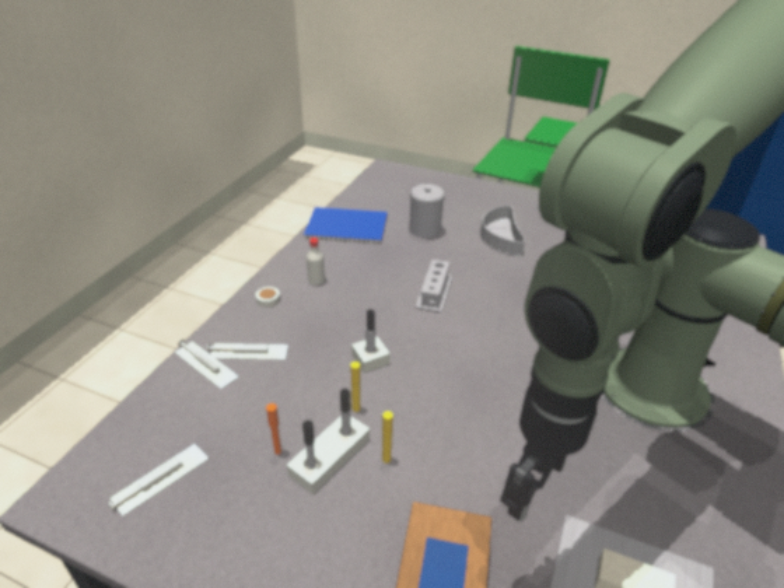

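The candidates in the top view (784-wide picture) are:
- Black-handled rod alone in the square holder at (343,304).
- Two black-handled rods in the rack at (209,315) and (247,326).
- Orange look-alike at (220,282).
- Yellow look-alikes at (282,319) and (243,363).

I choose (343,304). The gauge is at (464,330), with hole 0 at its left end and hole 3 at its right. I'll move over the holder for the close check.

```bash
cat > h.py <<'E'
from cell import bot
import cv2,numpy as np
from scipy.spatial.transform import Rotation as R
def quat(deg): a=np.radians(deg)/2; return [0,float(np.cos(a)),float(np.sin(a)),0]
def cam2world(n,pose=None):
    c=bot.calibration(n)
    if n!="wrist": return c["mtx"],np.linalg.inv(c["extrinsics"])
    p,q=pose; T=np.eye(4); T[:3,:3]=R.from_quat(np.roll(q,-1)).as_matrix(); T[:3,3]=p
    return c["mtx"],T@c["hand_eye"]
def pix2w(n,uv,z,pose=None):
    K,T=cam2world(n,pose); d=T[:3,:3]@np.linalg.solve(K,[*uv,1.]); o=T[:3,3]
    return o+d*(z-o[2])/d[2]
def w2pix(n,P,pose=None):
    K,T=cam2world(n,pose); p=K@(np.linalg.inv(T)@[*P,1.])[:3]; return p[:2]/p[2]
def shot(name):
    pose=(bot.read_position(),bot.read_tool_rot()); im=bot.camera("wrist")
    np.savez(f"pics/{name}.npz",im=im,p=pose[0],q=pose[1]); cv2.imwrite(f"pics/{name}.png",im[:,:,::-1]); return im,pose
E
python3 - <<'E'
from h import *
s=560/784
P=pix2w("top",(345.5*s,309*s),.03); print("holder",P)
for n,uv in (("h0",(445,331)),("h3",(487,325))): print(n,pix2w("top",(uv[0]*s,uv[1]*s),.048))
t0=bot.read_clock()
bot.move_pose([P[0],P[1],.24],quat(180)); print(bot.read_clock()-t0,bot.read_joint_positions())
im,pose=shot("w1"); print(pose)
for t in ("rod_a","socket"): print(t,[(r["bbox"],round(r["confidence"],2)) for r in bot.search_frame("wrist",t)[:3]])
E
```

```text
holder [0.55251205 0.16451624 0.03      ]
h0 [ 0.50224015 -0.06520921  0.048     ]
h3 [ 0.51709689 -0.16081906  0.048     ]
1.9083 [ 1.62761059e-01  3.69923408e-01 -1.06142818e-01  1.09490361e+00
  3.09100975e-04  1.61585416e-01]
(array([0.55212857, 0.16534793, 0.23999056]), array([-1.10569315e-04, -5.87807789e-04,  9.99999812e-01,  1.38515095e-04]))
rod_a [([275.4, 165.1, 22.8, 55.3], 0.8), ([413.7, 136.9, 78.2, 33.8], 0.78), ([502.2, 115.5, 57.2, 26.7], 0.69)]
socket [([245.3, 138.7, 83.3, 68.5], 0.74)]
```

View pics/w1.png

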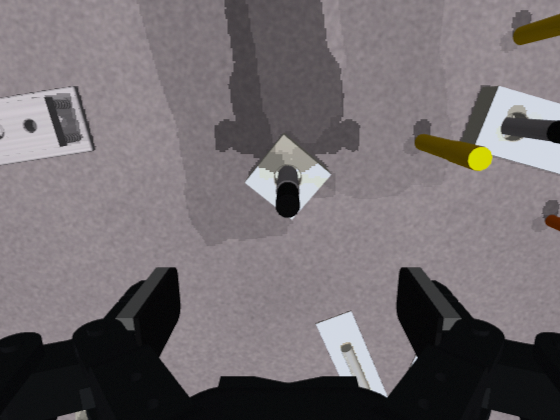

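The wrist view shows the chosen steel rod with a black handle, alone in the white square holder at (288,180). Its handle top is centred near (287.5,207). A yellow look-alike is at (478,158), the rack is further right, and the gauge is at the left edge.

```bash
python3 - <<'E'
from h import *
d=np.load("pics/w1.npz"); im=d["im"]; pose=(d["p"],d["q"])
g=im[140:235,255:325].sum(2)<110
ys,xs=np.nonzero(g); ys+=140; xs+=255
bot_=ys.max(); w=np.median([np.ptp(xs[ys==y])+1 for y in range(bot_-14,bot_-8)]); cx=np.mean([xs[ys==y].mean() for y in range(bot_-14,bot_-8)])
u=(cx,bot_+.5-w/2); print("top disc",u,w); T=pix2w("wrist",u,.13,pose); print(T, "vs socket", pix2w("wrist",(288,177),.03,pose))
bot.move_linear([T[0],T[1],.16],speed=.25)
bot.move_linear([T[0],T[1],.089],speed=.1,until_force=5)
bot.set_gripper(0.0,60); print(bot.read_gripper_width(),bot.read_finger_force(),bot.read_ft_force(),bot.read_position())
p=bot.read_position()
bot.move_linear([p[0],p[1],.19],speed=.15); print(bot.read_gripper_width(),bot.read_ft_force())
bot.move_pose([.51,-.113,.19],quat(180))
im,pose=shot("w2"); print(pose, bot.read_clock())
for t in ("rod_a","gauge"): print(t,[(r["bbox"],round(r["confidence"],2)) for r in bot.search_frame("wrist",t)[:3]])
E
```

```text
top disc (np.float64(287.0), np.float64(205.0)) 23.0
[0.55259472 0.1653664  0.13      ] vs socket [0.55219141 0.16603235 0.03      ]
0.19523836884539436 58.37199568748474 [-0.41921468 -0.57066611  3.81019402] [0.55274642 0.16527878 0.08926411]
0.19228530532395804 [-0.42238234  0.09455947 -1.6437343 ]
(array([ 0.51016008, -0.11217646,  0.18972871]), array([-9.06273301e-05, -4.01181929e-04,  9.99999838e-01,  3.94288833e-04])) 6.5833
rod_a [([265.0, 204.3, 48.5, 151.7], 0.65)]
gauge [([198.5, 133.5, 177.4, 94.7], 0.76)]
```

View pics/w2.png

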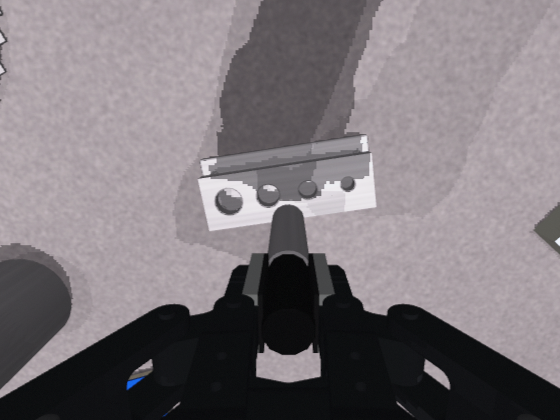

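The rod is held upright, with its foot at about (289,210). The gauge holes are near h0 (347,184), h1 (307,189), h2 (268,195) and h3 (229,201), with the widest on the left. Next I'll measure the holes and the foot in an enlarged crop.

```bash
python3 - <<'E'
from h import *
d=np.load("pics/w2.npz"); im=d["im"]; pose=(d["p"],d["q"])
for uv in ((347,184),(307,189),(268,195),(229,201)): print(pix2w("wrist",uv,.048,pose))
c=im[120:270,190:390]; c=cv2.resize(c[:,:,::-1],None,fx=4,fy=4,interpolation=cv2.INTER_CUBIC)
cv2.imwrite("pics/c2.png",cv2.convertScaleAbs(c,alpha=1.3))
print("expected foot px",w2pix("wrist",pose[0]-[0,0,.079],pose))
E
```

```text
[ 0.50218147 -0.06487016  0.048     ]
[ 0.50629689 -0.09635378  0.048     ]
[ 0.51126117 -0.12729643  0.048     ]
[ 0.51627177 -0.15852775  0.048     ]
expected foot px [286.75767727 217.48856553]
```

View pics/c2.png

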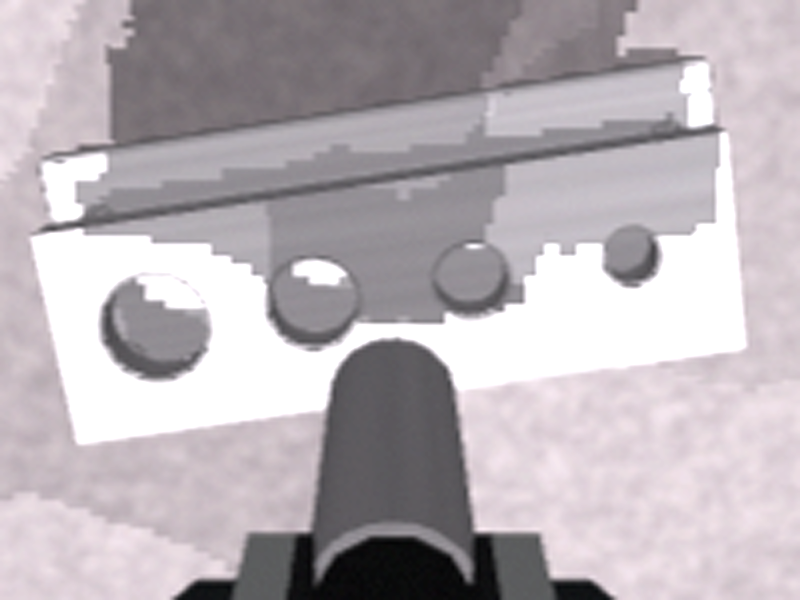

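```bash
python3 - <<'E'
from h import *
d=np.load("pics/w2.npz"); pose=(d["p"],d["q"]); p=pose[0]
cr=lambda x,y:((x+.5)/4-.5+190,(y+.5)/4-.5+120)
H=np.array([pix2w("wrist",cr(*u),.048,pose) for u in ((632,255),(471.5,278.5),(313.5,302.5),(155.5,326))])
D=H[3]-H[0]; print(np.round(H,4).tolist(),np.linalg.norm(np.diff(H,axis=0),axis=1))
ax=D/np.linalg.norm(D); c=H.mean(0); fit=[c+ax*.032*(i-1.5) for i in range(4)]; print(np.round(fit,4).tolist())
np.save("holes.npy",fit)
un=lambda u:((u[0]-190+.5)*4-.5,(u[1]-120+.5)*4-.5)
F=p-[0,0,.079]
for r,z in ((.0078,0),(.0098,.002)): print(r,[np.round(un(w2pix("wrist",F+[a*r,b*r,z],pose)),1) for a,b in ((-1,0),(0,-1),(0,1))])
r=.0098;print("at z40",[un(w2pix("wrist",F+[0,b*r,.04],pose)) for b in (-1,1)])
E
```

```text
[[0.5017, -0.0644, 0.048], [0.5065, -0.096, 0.048], [0.5115, -0.1273, 0.048], [0.5164, -0.1589, 0.048]] [0.03191989 0.03173571 0.03201149]
[[0.5016, -0.0642, 0.048], [0.5065, -0.0958, 0.048], [0.5115, -0.1275, 0.048], [0.5164, -0.1591, 0.048]]
0.0078 [array([388.6, 343.8]), array([339. , 391.3]), array([438. , 391.6])]
0.0098 [array([388.6, 334.8]), array([325.8, 395.2]), array([451.2, 395.4])]
at z40 [(np.float64(313.0077691183958), np.float64(483.00882055675777)), (np.float64(462.10825143053603), np.float64(483.326805484719))]
```

The shaft measures about 19.4 mm and is wider than its handle. I'll work along the row from hole 0 and feel each one.

```bash
python3 - <<'E'
from h import *
holes=np.load("holes.npy")+[-.0006,-.0007,0]
for i in range(3):
    h=holes[i]
    if i==0: bot.move_pose([h[0],h[1],.136],quat(180))
    else: bot.move_linear([h[0],h[1],.136],speed=.1)
    f0=np.array(bot.read_ft_force())
    hit=bot.move_linear([h[0],h[1],.120],speed=.03,until_force=4)
    bot.wait(.2); p=bot.read_position()
    print(i,hit,"foot above plate",round(p[2]-.0793-.048,4),"xy err",np.round(p[:2]-h[:2],4),"dF",np.round(np.array(bot.read_ft_force())-f0,2),round(bot.read_clock(),2))
    if not hit: break
    bot.move_linear([p[0],p[1],.136],speed=.08)
else:
    h=holes[3]; bot.move_linear([h[0],h[1],.136],speed=.1)
    im,pose=shot("w3"); cv2.imwrite("pics/c3.png",cv2.resize(im[150:300,190:390,::-1],None,fx=4,fy=4,interpolation=cv2.INTER_CUBIC))
print(bot.read_gripper_width(),bot.read_clock())
E
```

```text
0 True foot above plate -0.004 xy err [ 0.0012 -0.0007] dF [ 0.51 -0.85  5.81] 7.74
1 True foot above plate -0.0034 xy err [0.0001 0.0003] dF [0.23 0.18 5.35] 9.16
2 True foot above plate -0.005 xy err [0.0001 0.0002] dF [0.12 0.27 4.44] 10.62
0.19347056946808486 11.4667
```

View pics/c3.png

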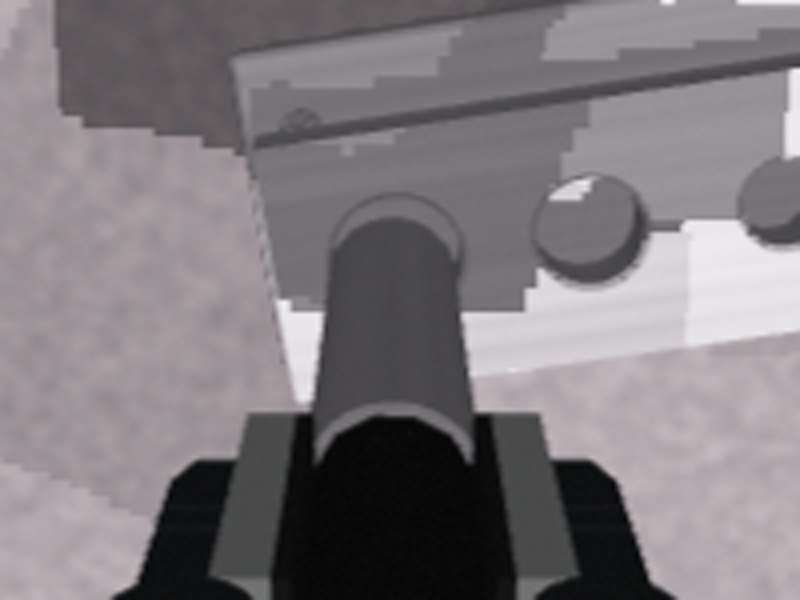

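All three narrower holes stopped the rod at 4–6 N. The crop shows the foot centred over hole 3: hole edges are at x≈331 to 463 and the rod is at x≈332 to 460. Now I'll insert it gently.

```bash
python3 - <<'E'
from h import *
h=np.load("holes.npy")[3]+[-.0004,-.0005,0]
f0=np.array(bot.read_ft_force())
hit=bot.move_linear([h[0],h[1],.086],speed=.04,until_force=5)
p=bot.read_position(); print(hit,"foot below plate",p[2]-.0793-.048,np.array(bot.read_ft_force())-f0,p-h,bot.read_clock())
E
```

```text
True foot below plate -0.0400387706444659 [-0.59591375  0.15788039  6.37794399] [-1.93549400e-04  3.59126887e-05  3.92612294e-02] 12.6083
```

It passed cleanly to 40 mm below the plate top. I'll release, retreat and check.

```bash
python3 - <<'E'
from h import *
bot.set_gripper(0.6); bot.wait(.2)
p=bot.read_position(); bot.move_linear([p[0],p[1],.24],speed=.12); bot.wait(.3)
im,pose=shot("w4"); print(bot.read_clock(),bot.read_ft_force())
E
```

```text
15.0167 [-0.72111379  0.20653777 -0.49254432]
```

View pics/w4.png

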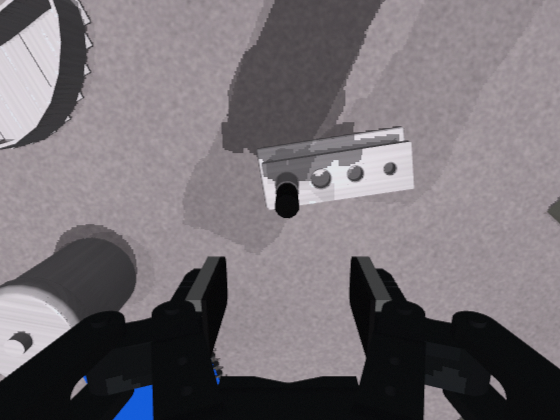

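The rod stands upright in hole 3 at (287,190), the gripper is clear of it, and holes 0 to 2 are empty.

```bash
python3 -c "
from cell import bot
print(bot.close_job())"
```

```text
the job is handed in; nothing more can be done
None
```

The rod from the single holder stopped at holes 0, 1 and 2, passed hole 3 (21.5 mm), and was left standing upright there, about 40 mm below the plate top and released; the job is handed in, but no verdict came back.

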